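# Lean the filled jars in the slant rack

### The job

Put the two filled glass jars that stand loose on the table into the steel slant rack, one in each place, so that the next layer can set at an angle: each jar leans back towards the robot with its base flat on the sloping foot plate and its side resting on both bars. They are thin glass: grip them gently (with no more than 25 N), set them down softly instead of dropping them, and leave the other things on the table where they are.

Things in the scene. Friction and masses are not known exactly. Their poses are not given: they have to be found in the camera images.
- jar_1: open straight clear glass jar with a screw-thread neck and a cream-white layer in the bottom, diameter 53, height 93 mm, about 0.16 kg. Stands upright at the start. Origin: centre of its underside; z along its axis to the mouth. Can be gripped across its diameter anywhere from 15 to 90 mm up.
- jar_2: the second jar, the same as jar_1; the two are interchangeable
- jar_1_mouth (a point): centre of jar_1's mouth, on its axis 93 mm above its underside
- jar_2_mouth (a point): centre of jar_2's mouth, on its axis 93 mm above its underside
- rack: steel slant rack fixed to the table, base plate 130 (x) by 250 (y) mm, highest point 135 mm. Origin on the table; z up, x away from the bars (roughly away from the robot), y along the rack. It holds two jars side by side, 120 mm apart, leaning 20 degrees from vertical towards the rack's -x; open above and at the jars' sides.
- left_foot (a point): centre of a seated jar's underside in the left (+y) place, at (0, 60, 70) mm in the rack's frame, on the foot plate: 46 mm deep, square to the leaning axis, narrower than the jar. On its -x side two round bars, 8 mm thick, 34 mm between centres, rise 78 mm along the leaning axis; that axis lies 25 mm from the plane through the bars' centres.
- left_top (a point): where the centre of a seated jar's mouth belongs in the left place: 93 mm from left_foot along the leaning axis, at (-31.8, 60, 157.4) mm in the rack's frame
- right_foot (a point): the same as left_foot for the right (-y) place, at (0, -60, 70) mm in the rack's frame
- right_top (a point): the same as left_top for the right place, at (-31.8, -60, 157.4) mm in the rack's frame
- shaker: shaker with a cream body and a dark ribbed cap, diameter 58, height 101 mm, standing; origin: centre of its underside. Leave it alone.
- nozzle: steel piping nozzle, a cone 33 mm wide and 44 mm high, standing; origin: centre of its underside. Leave it alone.
- brush: pastry brush lying flat, 197 by 42 by 13 mm; origin: under its middle, x along it. Leave it alone.
Things that resemble listed ones, but are neither listed nor needed, are in the scene too. What is shaped like the jar_2 but yellow is not meant.

How it is judged (in metres and radians):
At the end, for the whole second after the job is handed in: Both jars are in the rack, one in each place, at rest: the centre of each underside within 8 mm of its place's foot point and the centre of each mouth within 10 mm of its place's top point (((distance between jar_1 and left_foot below 0.008 m and distance between jar_1_mouth and left_top below 0.01 m and distance between jar_2 and right_foot below 0.008 m and distance between jar_2_mouth and right_top below 0.01 m) or (distance between jar_1 and right_foot below 0.008 m and distance between jar_1_mouth and right_top below 0.01 m and distance between jar_2 and left_foot below 0.008 m and distance between jar_2_mouth and left_top below 0.01 m)) and linear speed of each of jar_1, jar_2 below 0.02 m/s and angular speed of each of jar_1, jar_2 below 0.2 rad/s); the robot touches nothing.
It fails at once if a jar is squeezed: over 65 N in all between it and the two fingers (contact force between any of jar_1, jar_2 and the fingers above 65 N).
It fails at once if a jar strikes the rack: over 30 N between them (contact force between any of jar_1, jar_2 and rack above 30 N).
It fails at once if a jar is dropped: it moves faster than 0.35 m/s while the fingers do not hold it (under 1 N) ((linear speed of jar_1 above 0.35 m/s and contact force between jar_1 and the fingers below 1 N) or (linear speed of jar_2 above 0.35 m/s and contact force between jar_2 and the fingers below 1 N)).
It fails at once if the shaker, nozzle or brush is moved more than 30 mm (distance of any of shaker, nozzle, brush from where it was at the start of the episode above 0.03 m).
It also fails if it takes over 59 s, if anything falls off the work surface, if the arm or the gripper's body presses on something with over 40 N, if the wrist force passes 120 N, or if a joint passes its speed limit or range.

### The arm

A 6-joint arm with a two-finger parallel gripper is mounted at the origin on a cart in front of the work surface, level with it; the furniture and walls round the work are solid. World frame = base frame: x ahead of the robot, y to its left, z up, the work surface at z = 0. Lengths are in mm, angles in rad, forces in N, time in s.
With the tool pointing down it reaches from about 325 to 850 mm from the base axis. Payload 15.5 kg.
Tool frame: the origin (TCP) lies midway between the tips of the shut fingers; the grasp point (between the pads) lies 19 mm behind it (env.grip_depth is the distance from the TCP to the grasp point, in mm); z points along the fingers, y is the line along which they close (so a half turn about z gives the same grasp; the last joint's range is limited). The gripper opens to 91 mm and grips with 3 to 60 N. Pads are 32 mm wide; open, the fingers measure 118 mm over their backs; the gripper's body (76 mm by 178 mm) begins 60 mm behind the grasp point.
Start: joints at [1.222, 0.494, 1.345, -0, 1.302, -0.096], TCP at [156.922, 604.98, 175.115] pointing down, gripper open.
Joint ranges: [-2.91, 2.91], [-0.82, 2.16], [0.22, 2.67], [-1.22, 4.37], [0.12, 2.79], [-3.08, 3.08]. Speed limits (rad/s): [1.89, 1.89, 2.57, 3.01, 3.01, 3.01].

### API

Orientations are given as a rotation vector (axis times angle).
In Python, from workcell import env gives the robot as it stands.
- The arm moves only by the shell command python3 -m handwheel 'ROWS'. ROWS is JSON, a list of rows, each a list of 5 numbers: the finger opening in mm, from 0 to 91.2, then the shift along the tool's x, y, z in mm, then the turn about the tool's z in degrees. A call has 1 to 10 rows; each row shifts and turns the commanded pose from where the row before left it, along the tool's axes as they then stand; what a row does not reach is not made up. A row lasts 1/10 s, in which the tool goes at most 50 mm and 8.59 degrees, less where a joint would pass 70% of its speed; a pose out of reach is approached as far as the arm can. A call is refused whole if a number of a shift passes 50 or a number of a turn 8.59, either way. A call with a gripper value outside its range is refused whole. The fingers move at their own pace and stop on an object; the grip force is fixed at half the most. Time passes only in rows, so rows that do not move let the fingers close. It gives the time, the measured TCP pose, the force, the opening and the grip force at its end, in the units of the state.
- env.get_obs(): the state, without advancing time (a new reading comes with each control period).
- env.camera(name): name is "scene" or "top" or "wrist"; returns a dict with "frame" (384x512x3 uint8, red, green, blue), "fovy" (degrees; the focal length in pixels is half the picture's height over the tangent of half this angle, whatever the lens; pixels are square), "cx", "cy" (the principal point, pixels), "xyz" and "orientation" of the camera in the world. Camera axes: x right, y down, z forward; pixel columns grow to the right and rows downward; lengths in mm; the calibration is good to about 2 mm. A picture is of the moment at which its call begins. There is no depth.
- env.finish_job(): hands the job in; it is judged then, once.
The state is a dict: "time_s": time; "qpos": joint angles; "qvel": joint speeds; "joint_efforts": joint torques, N m; "tcp_pos": TCP position; "orientation": TCP orientation; "ft_force": force on the tool from outside, world axes, zero at the start; "torque": the same for the moment, N m; "grip_width": opening from 0.0 (shut) to 1.0 (fully open); "gripper_force": force on a finger pad.
Only numpy, scipy, OpenCV 4.12 (cv2) and the standard library are available. Lean on these libraries where they do the work, as an engineer would, in place of code of your own. Each camera call takes 0.05 s, during which the arm holds its last target. There are 200 camera calls.

## Working session

There is one attempt and no reset: what is moved stays moved. The work goes in short steps, Python scripts to look and compute and a shell command to move; the robot and the scene stay as the last step left them, time stands still between calls to the robot, and variables do not carry over. Pictures are saved under pics/ and viewed, at most 10 in all, crops included, and the job is handed in when it is done.

```bash
mkdir -p pics; cat > h.py <<'E'
from workcell import env
import numpy as np, cv2
from scipy.spatial.transform import Rotation as R
def cam(n,save=None):
    c=env.camera(n)
    if save: cv2.imwrite('pics/'+save+'.png',c['frame'][:,:,::-1])
    return c
def f(c): return c['frame'].shape[0]/2/np.tan(np.radians(c['fovy'])/2)
def Rm(c):
    o=np.array(c['orientation'],float)
    return R.from_rotvec(o).as_matrix() if o.size==3 else o.reshape(3,3)
def onz(c,u,v,z):
    d=Rm(c)@np.array([(u-c['cx'])/f(c),(v-c['cy'])/f(c),1]);p=np.array(c['xyz'],float)
    return (p+d*(z-p[2])/d[2]).round(1)
def proj(c,P):
    q=(np.atleast_2d(P)-np.array(c['xyz']))@Rm(c)
    return np.c_[c['cx']+f(c)*q[:,0]/q[:,2],c['cy']+f(c)*q[:,1]/q[:,2]].round(1)
E
python3 - <<'E'
from h import *
import pickle
cs={n:cam(n) for n in('scene','top')}
pickle.dump(cs,open('c0.pkl','wb'))
for n,c in cs.items(): 
    print(n,c['fovy'],c['cx'],c['cy'],c['xyz'],c['orientation'],c.keys())
    cv2.imwrite(f'pics/{n}0.png',cv2.resize(c['frame'][:,:,::-1],(784,588),interpolation=cv2.INTER_CUBIC))
o=env.get_obs();print(o); print(R.from_rotvec(o['orientation']).as_matrix().round(3))
E
```

```text
scene 43.69410758709594 252.98275475009393 191.16701693810123 [-345.64984359 -627.27613867 1040.51360892] [-2.09186527  1.02579486 -0.48348431] dict_keys(['frame', 'fovy', 'cx', 'cy', 'xyz', 'orientation'])
top 52.731098462760656 253.96838171210018 195.13422631360677 [ 362.97360986   11.64255766 1369.44494001] [-2.18739816  2.15295709 -0.08985782] dict_keys(['frame', 'fovy', 'cx', 'cy', 'xyz', 'orientation'])
{'time_s': 0.1, 'qpos': array([ 1.22149223e+00,  4.94125746e-01,  1.34606749e+00, -4.19751281e-05,
        1.30249378e+00, -9.55326491e-02]), 'qvel': array([ 0.00059296, -0.00102872, -0.00031192, -0.00033703,  0.00040174,
       -0.00069316]), 'joint_efforts': array([ 1.89522798e-03, -8.80239487e+01, -3.82546663e+01,  7.04371417e-02,
        4.82526433e-02,  5.04901294e-07]), 'tcp_pos': array([156.81024902, 604.61192274, 174.59555872]), 'orientation': array([-3.97511492e-01, -3.11613822e+00,  1.69059662e-03]), 'ft_force': array([-0.02586572,  0.04174732,  0.79475802]), 'torque': array([ 0.06697683,  0.01396263, -0.04336112]), 'gripper_force': 0.0, 'grip_width': 1.0060724985629175}
[[-0.968  0.251 -0.   ]
 [ 0.251  0.968 -0.001]
 [ 0.    -0.001 -1.   ]]
```

View pics/top0.png

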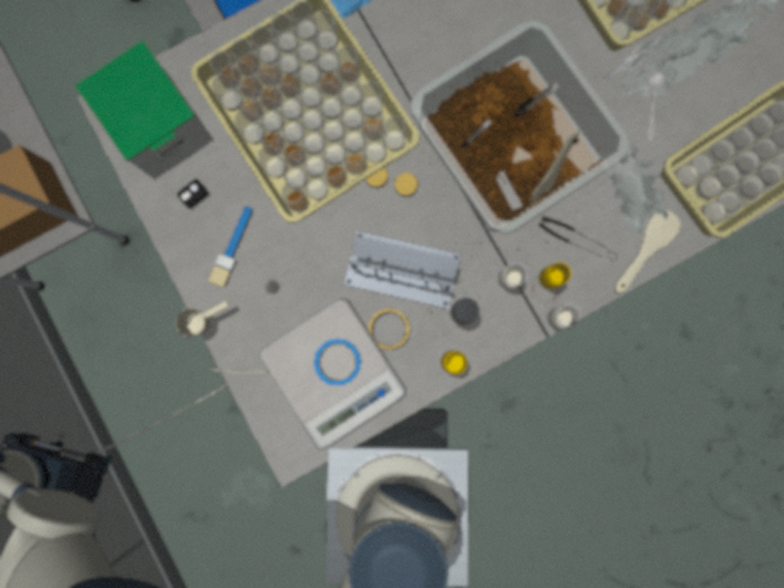

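View pics/scene0.png

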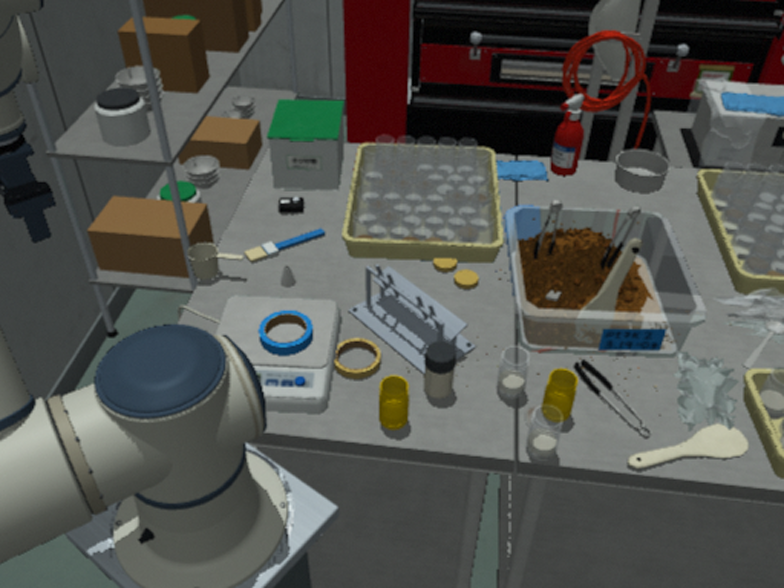

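```bash
python3 - <<'E'
import pickle,cv2,numpy as np
cs=pickle.load(open('c0.pkl','rb'))
t=cs['top']['frame'][:,:,::-1];s=cs['scene']['frame'][:,:,::-1]
A=cv2.resize(t[140:230,215:395],(800,400),interpolation=cv2.INTER_CUBIC)
cv2.imwrite('pics/a.png',A)
B=cv2.resize(s[165:310,220:400],(745,600),interpolation=cv2.INTER_CUBIC)
cv2.imwrite('pics/b.png',B)
E
```

```text
(no output)
```

View pics/a.png

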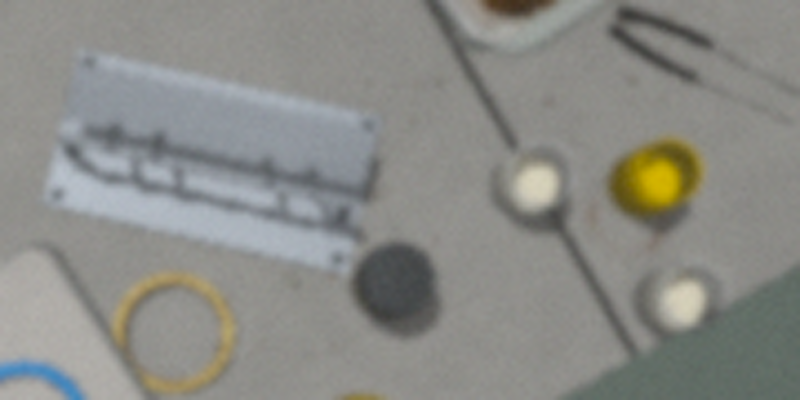

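View pics/b.png

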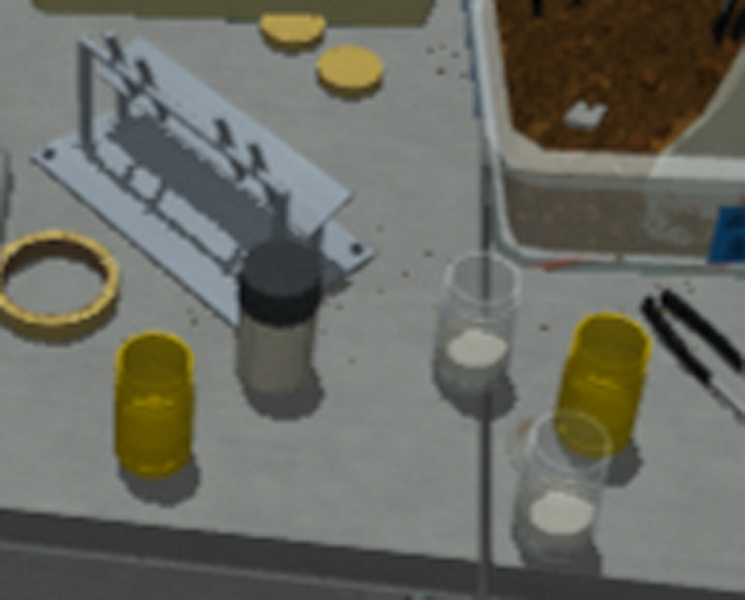

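Candidates in raw top pixels: clear jars with cream layer (336,182) and (369,208). Yellow jars to ignore are at (363,180) and (297,236); the dark-capped shaker is at (304,203). The close crops confirm that the two clear ones are the targets.

```bash
python3 - <<'E'
from h import *
import pickle
from scipy.optimize import least_squares
cs=pickle.load(open('c0.pkl','rb'));t,s=cs['top'],cs['scene']
a=lambda u,v:(215+u/4.4444,140+v/4.4444)
b=lambda u,v:(220+u/4.139,165+v/4.138)
def tri(pa,pb):
    r=least_squares(lambda P:np.r_[proj(t,P)[0]-pa,proj(s,P)[0]-pb],[400,-300,20.],diff_step=1e-3)
    return r.x.round(1),r.fun.round(1)
for n,pa,pb in[('j1',a(537,187),b(477,348)),('j2',a(685,303),b(562,514)),('shakertop',a(393,280),b(281,266))]:
    print(n,tri(pa,pb))
cor=np.array([[65,125],[65,-125],[-65,125],[-65,-125.]])
pt=np.array([a(80,50),a(380,115),a(47,207),a(347,275)])
def W(p):
    c,s_=np.cos(p[2]),np.sin(p[2]);return np.c_[cor@np.array([[c,s_],[-s_,c]])+p[:2],np.full(4,5)]
r=least_squares(lambda p:(proj(t,W(p))-pt).ravel(),[430,-20,0.],diff_step=1e-3)
print('rack',r.x,r.fun.round(2))
x,y,th=r.x
def rw(P):
    P=np.atleast_2d(P).astype(float);c,s_=np.cos(th),np.sin(th)
    return np.c_[P[:,0]*c-P[:,1]*s_+x,P[:,0]*s_+P[:,1]*c+y,P[:,2]]
pl=np.array([[65,125,5],[65,-125,5],[-65,125,5],[-65,-125,5],[0,60,70],[0,-60,70]])
# bar tops
ax=np.array([-.342,0,.940]);px=np.array([.940,0,.342])
bt=[np.array([0,sg*60+k,70])-25*px+78*ax for sg in(1,-1) for k in(17,-17)]
print('plate in b',[(np.array(q)-[220,165])*4.139 for q in proj(s,rw(pl))])
print('bars in b',[((np.array(q)-[220,165])*4.139).round() for q in proj(s,rw(bt))])
print('bars in a',[((np.array(q)-[215,140])*4.444).round() for q in proj(t,rw(bt))])
print(rw(pl[4:]),np.degrees(th))
E
```

```text
j1 (array([ 539.8, -259.7,   20. ]), array([-0.4, -0.7,  0.6,  1.9]))
j2 (array([ 450.4, -372.3,   20. ]), array([-1.2, -0.9,  0.2,  1.4]))
shakertop (array([ 488.9, -141. ,   20. ]), array([-2. , -7.7,  3.5, 13.3]))
rack [551.06824328 -20.           0.        ] [-0.9   7.85  1.7  -5.68  5.72  8.82  8.92 -5.38]
plate in b [array([128.7229, 103.8889]), array([394.0328, 238.8203]), array([ 24.4201, 191.2218]), array([296.3524, 340.6397]), array([144.865 , 117.1337]), array([277.7269, 185.0133])]
bars in b [array([85., 75.]), array([123.,  94.]), array([221., 144.]), array([262., 165.])]
bars in a [array([128., 211.]), array([175., 211.]), array([294., 213.]), array([341., 214.])]
[[551.06824328  40.          70.        ]
 [551.06824328 -80.          70.        ]] 0.0
```

```bash
sed -i 's/\]\/q\[:,2\]\].round(1)/]\/q[:,2]]/' h.py; python3 - <<'E'
from h import *
import pickle
from scipy.optimize import least_squares
cs=pickle.load(open('c0.pkl','rb'));t,s=cs['top'],cs['scene']
a=lambda u,v:(215+u/4.4444,140+v/4.4444)
b=lambda u,v:(220+u/4.139,165+v/4.138)
def tri(pa,pb):
    r=least_squares(lambda P:np.r_[proj(t,P)[0]-pa,proj(s,P)[0]-pb],[400,-300,20.])
    return r.x.round(1),r.fun.round(1)
for n,pa,pb in[('j1',a(537,187),b(477,348)),('j2',a(685,303),b(562,514)),('shakertop',a(393,280),b(281,266))]:
    print(n,tri(pa,pb))
cor=np.array([[65,125],[65,-125],[-65,125],[-65,-125.]])
pt=np.array([a(80,50),a(380,115),a(47,207),a(347,275)])
pb=np.array([b(372,255),b(35,157)])
def W(p):
    c,s_=np.cos(p[2]),np.sin(p[2]);return np.c_[cor@np.array([[c,s_],[-s_,c]])+p[:2],np.full(4,5)]
for full in(0,1):
    r=least_squares(lambda p:np.r_[(proj(t,W(p))-pt).ravel(),full*(proj(s,W(p)[1:3])-pb).ravel()],[430,-20,0.])
    print('rack',r.x,r.fun.round(2))
x,y,th=r.x
def rw(P):
    P=np.atleast_2d(P).astype(float);c,s_=np.cos(th),np.sin(th)
    return np.c_[P[:,0]*c-P[:,1]*s_+x,P[:,0]*s_+P[:,1]*c+y,P[:,2]]
ax=np.array([-.342,0,.940]);px=np.array([.940,0,.342])
bt=[np.array([0,sg*60+k,70])-25*px+78*ax for sg in(1,-1) for k in(17,-17)]
print('bars in b',((proj(s,rw(bt))-[220,165])*4.139).round())
print('bars in a',((proj(t,rw(bt))-[215,140])*4.444).round())
print(rw([[0,60,70],[0,-60,70]]),np.degrees(th))
E
```

```text
j1 (array([ 535.7, -258.9,   31.2]), array([-0.1,  0. ,  0.1, -0. ]))
j2 (array([ 446.3, -372.8,   30.7]), array([-0.2,  0.2,  0.2, -0. ]))
shakertop (array([ 458.3, -141.4,   98.9]), array([ 0.8, -0.6, -0.8,  0.1]))
rack [ 5.55964004e+02 -6.05992691e+00 -2.01617362e-01] [-0.29  0.    0.7   0.22 -0.96 -0.05  0.55 -0.2   0.   -0.   -0.   -0.  ]
rack [ 5.56248690e+02 -6.86749811e+00 -2.08483992e-01] [ 0.11 -0.28  1.    0.41 -0.8  -0.39  0.61 -0.06  0.86 -0.28 -1.73 -0.33]
bars in b [[ 80.  48.]
 [110.  71.]
 [190. 132.]
 [224. 157.]]
bars in a [[ 98. 179.]
 [144. 190.]
 [260. 216.]
 [306. 227.]]
[[568.66730769  51.83325095  70.        ]
 [543.83007274 -65.56824717  70.        ]] -11.945252824683633
```

```bash
python3 - <<'E'
from h import *
import pickle
from scipy.optimize import least_squares
cs=pickle.load(open('c0.pkl','rb'));t,s=cs['top'],cs['scene']
a=lambda u,v:(215+u/4.4444,140+v/4.4444)
b=lambda u,v:(220+u/4.139,165+v/4.138)
def tri(pa,pb):
    r=least_squares(lambda P:np.r_[proj(t,P)[0]-pa,proj(s,P)[0]-pb],[400,-300,20.])
    return r.x.round(1),r.fun.round(1)
c,q=np.cos(-.205),np.sin(-.205);M=np.array([[c,-q],[q,c]])
for pa,pb in[((117,127),(110,42)),((160,138),(147,65)),((268,166),(220,128)),((312,175),(258,150))]:
    P,r=tri(a(*pa),b(*pb));print(P,r,'rack',(M.T@(P[:2]-[556,-6.5])).round(1))
x,y=556,-6.5
def rw(P): P=np.atleast_2d(P).astype(float);return np.c_[P[:,:2]@M.T+[x,y],P[:,2]]
px=np.array([.940,0,.342]);
L=[[65,125,5],[65,-125,5],[-65,125,5],[-65,-125,5]]+[[s1*23*.94,s2,70+s1*23*.342] for s1 in(1,-1) for s2 in(90,-90)]
print(((proj(s,rw(L))-[220,165])*4.139).round().tolist());print(((proj(t,rw(L))-[215,140])*4.444).round().tolist())
E
```

```text
[559.   71.6 122.1] [-1.7  1.4  2.  -0.2] rack [-13.   77.1]
[553.9  37.4 120.4] [-0.8  0.7  1.  -0.1] rack [-11.   42.6]
[535.  -42.  115.4] [-0.9  0.7  1.  -0.1] rack [-13.3 -39. ]
[530.1 -75.9 116.5] [-0.4  0.3  0.4 -0.1] rack [-11.2 -73.2]
[[153.0, 87.0], [375.0, 253.0], [27.0, 156.0], [247.0, 337.0], [142.0, 60.0], [307.0, 182.0], [98.0, 99.0], [261.0, 225.0]]
[[80.0, 50.0], [384.0, 117.0], [43.0, 206.0], [350.0, 275.0], [106.0, 95.0], [337.0, 146.0], [94.0, 153.0], [324.0, 204.0]]
```

```bash
python3 -m handwheel '[[91,0,0,-40,0],[91,0,0,-40,0],[91,0,0,-40,0],[91,-28,-31,-10,0],[91,-28,-31,-10,0],[91,-28,-31,-10,0],[91,-28,-31,0,0],[91,-28,-31,0,0],[91,-28,-31,0,0],[91,-28,-31,0,0]]'; python3 -m handwheel '[[91,-28,-31,0,0],[91,-28,-31,0,0],[91,-28,-31,0,0],[91,-28,-31,0,0],[91,-28,-31,0,0],[91,-28,-31,0,0],[91,-28,-31,0,0],[91,-28,-31,0,-2.7],[91,0,0,0,0],[91,0,0,0,0]]'
python3 - <<'E'
from h import *
import pickle
c=cam('wrist','w1');pickle.dump(c,open('w1.pkl','wb'))
o=env.get_obs();print(o['tcp_pos'],c['xyz'],Rm(c).round(3),c['fovy'],c['cx'],c['cy'],R.from_rotvec(o['orientation']).as_matrix().round(3))
E
```

```text
time_s: 1.1
tcp_pos: [292.4, 344.1, 325.0]
orientation: [-0.397, -3.116, 0.0]
ft_force: [-0.2, 0.3, 0.3]
grip_width: 0.999
gripper_force: 0.0
time_s: 2.1
tcp_pos: [446.7, 48.8, 324.7]
orientation: [-0.328, -3.124, -0.0]
ft_force: [-0.8, 0.0, 0.1]
grip_width: 0.996
gripper_force: 0.0
[446.36572729  49.52083743 324.86308287] [376.50552896  63.28736595 535.72696   ] [[ 0.208  0.946  0.248]
 [ 0.978 -0.201 -0.052]
 [ 0.     0.254 -0.967]] 64.14163653001513 252.18619177158175 192.2409701054505 [[-0.978  0.206 -0.001]
 [ 0.206  0.978  0.   ]
 [ 0.001  0.    -1.   ]]
```

View pics/w1.png

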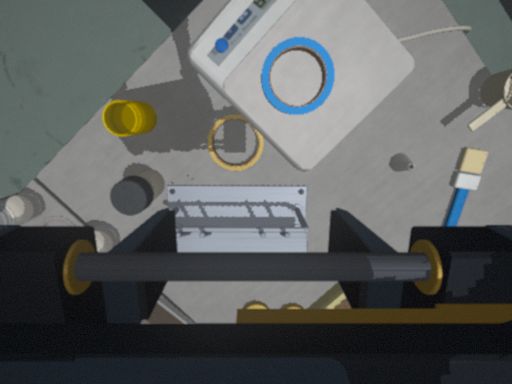

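The wrist picture shows the rack at (170-305, 185-250), with its foot plate partly behind the gripper. I'll shift away from the robot and lower for a clear view.

```bash
python3 -m handwheel '[[91,-35,-13,20,0],[91,-35,-13,20,0],[91,-35,-13,20,0],[91,-25,-10,10,0],[91,0,0,0,0],[91,0,0,0,0]]'
python3 - <<'E'
from h import *
import pickle
c=cam('wrist');pickle.dump(c,open('w2.pkl','wb'))
cv2.imwrite('pics/w2.png',cv2.resize(c['frame'][0:260,:,::-1],(800,406),interpolation=cv2.INTER_CUBIC))
print(c['xyz'])
E
```

```text
time_s: 2.75
tcp_pos: [563.4, -24.1, 254.8]
orientation: [-0.323, -3.124, -0.0]
ft_force: [0.0, 0.3, -0.5]
grip_width: 0.997
gripper_force: 0.0
[493.25933992  -9.80301312 465.80942364]
```

View pics/w2.png

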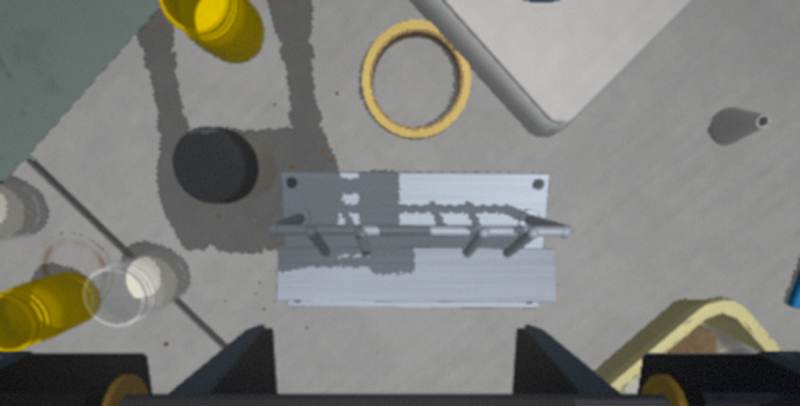

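```bash
cat >> h.py <<'E'
def rackw(P,x,y,th):
    P=np.atleast_2d(P).astype(float);c,s=np.cos(th),np.sin(th)
    return np.c_[P[:,0]*c-P[:,1]*s+x,P[:,0]*s+P[:,1]*c+y,P[:,2]]
E
python3 - <<'E'
from h import *
import pickle
c=pickle.load(open('w2.pkl','rb'))
ax=np.array([-.342,0,.940]);px=np.array([.940,0,.342])
from scipy.optimize import least_squares
base=[[-65,-125,5],[-65,125,5]]
tips=[np.array([0,k,70])-25*px+78*ax for k in(-77,-43,43,77)]
bot=[np.array([0,k,70])-25*px for k in(-77,-43,43,77)]
foot=[np.array([0,k,70])+e*px for k in(-118,118) for e in(-23,23)]
for p in [(556,-6.5,-.205)]:
    for n,L in dict(base=base,far=[[65,-125,5],[65,125,5]],tips=tips,bot=bot,foot=foot).items(): print(n,(proj(c,rackw(L,*p))*1.5625).round().tolist())
# fit base near corners + far
pts=np.array([[280,172],[548,173]])/1.5625
r=least_squares(lambda p:(proj(c,rackw(base,*p))-pts).ravel(),[556,-6,-.2]);print(r.x,r.fun)
for q,z in [((303,213),135),((530,213),135)]: print(onz(c,q[0]/1.5625,q[1]/1.5625,z))
E
```

```text
base [[276.0, 170.0], [546.0, 170.0]]
far [[285.0, 305.0], [535.0, 305.0]]
tips [[303.0, 191.0], [354.0, 191.0], [481.0, 191.0], [532.0, 191.0]]
bot [[321.0, 221.0], [362.0, 221.0], [464.0, 221.0], [505.0, 221.0]]
foot [[272.0, 223.0], [271.0, 278.0], [554.0, 223.0], [556.0, 278.0]]
[ 5.58620212e+02 -4.48105543e+00 -2.10102460e-01] [-0.26414763  0.01453741  0.26443037  0.02181893]
[505.2 -75.5 135. ]
[536.9  75.9 135. ]
```

```bash
python3 - <<'E'
from h import *
import pickle
c=pickle.load(open('w2.pkl','rb'))
cv2.imwrite('pics/w2z.png',cv2.resize(c['frame'][105:200,170:370,::-1],(800,380),interpolation=cv2.INTER_CUBIC))
E
```

```text
(no output)
```

View pics/w2z.png

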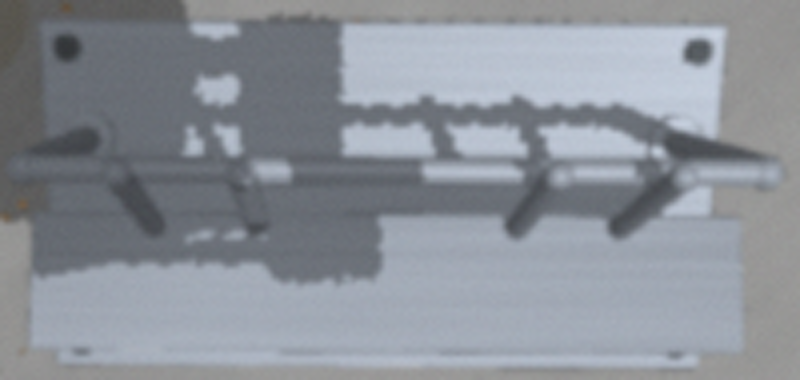

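```bash
python3 - <<'E'
from h import *
import pickle
from scipy.optimize import least_squares
c=pickle.load(open('w2.pkl','rb'));cs=pickle.load(open('c0.pkl','rb'));t,s=cs['top'],cs['scene']
ax=np.array([-.342,0,.940]);px=np.array([.940,0,.342])
M=lambda e,h,ks:[np.array([0,k,70])+e*px+h*ax for k in ks]
K=(-77,-43,43,77)
L=np.array(M(-25,78,K)+M(-25,4,K)+M(-23,0,(-118,118))+M(23,0,(-118,118)))
o=np.array([(115,168),(243,170),(560,170),(685,172),(155,230),(257,232),(515,232),(618,232),(37,215),(742,215),(30,350),(742,350)])/4+[170,105]
w=np.ones((12,2));w[8:,0]=0
r=least_squares(lambda p:((proj(c,rackw(L,*p))-o)*w).ravel(),[570,-5,-.2],loss='soft_l1')
print(r.x,((proj(c,rackw(L,*r.x))-o)*4).round().tolist())
p=r.x
print('a',((proj(t,rackw(L[:4],*p))-[215,140])*4.444).round().tolist(),'b',((proj(s,rackw(L[:4],*p))-[220,165])*4.139).round().tolist())
# jars in wrist image: fill centre & mouth
print('jar1 mouth',onz(c,118/1.5625,293/1.5625,93),'fill',onz(c,151/1.5625,277/1.5625,31), proj(c,[[535.7,-258.9,31],[535.7,-258.9,93]])*1.5625)
print('feet',rackw([[0,60,70],[0,-60,70],[-31.8,60,157.4],[-31.8,-60,157.4]],*p).round(1))
E
```

```text
[ 5.82504170e+02 -8.92017440e+00 -2.12401028e-01] [[-1.0, 0.0], [-2.0, -1.0], [0.0, 1.0], [2.0, -0.0], [-2.0, -8.0], [-1.0, -9.0], [2.0, -8.0], [3.0, -7.0], [-6.0, 15.0], [-1.0, 19.0], [-3.0, 18.0], [3.0, 22.0]]
a [[309.0, 191.0], [263.0, 180.0], [147.0, 154.0], [101.0, 143.0]] b [[248.0, 139.0], [215.0, 114.0], [135.0, 54.0], [105.0, 31.0]]
jar1 mouth [ 537.6 -244.9   93. ] fill [ 536.7 -248.8   31. ] [[140.25888844 278.12482379]
 [100.66102704 294.24972932]]
feet [[595.2  49.7  70. ]
 [569.9 -67.6  70. ]
 [564.1  56.4 157.4]
 [538.8 -60.9 157.4]]
```

The zoom shows the bar tips at zoom px (115,168), (243,170), (560,170) and (685,172), and the foot plate from row 215 to 350. The base plate is offset from the rack origin. The wheel can only yaw, so I'll turn the gripper 90°. The fingers will then sit at ±x of the jar, and I can let the jar tip back against the robot-side finger. Next I go to above the first jar.

```bash
python3 -m handwheel '[[75,-3.5,-38.5,5,0],[75,-3.5,-38.5,5,0],[75,-3.5,-38.5,5,0],[75,-3.5,-38.5,5,0],[75,-3.5,-38.5,5,0],[75,-3.5,-38.5,5,0],[75,0,0,0,8.5],[75,0,0,0,8.5],[75,0,0,0,8.5],[75,0,0,0,8.5]]'; python3 -m handwheel '[[75,0,0,0,8.5],[75,0,0,0,8.5],[75,0,0,0,8.5],[75,0,0,0,8.5],[75,0,0,0,8.5],[75,0,0,0,8.5],[75,0,0,0,5],[75,0,0,0,0],[75,0,0,0,0]]'
python3 - <<'E'
from h import *
import pickle
c=cam('wrist');pickle.dump(c,open('w3.pkl','wb'))
cv2.imwrite('pics/w3.png',cv2.resize(c['frame'][:,:,::-1],(784,588),interpolation=cv2.INTER_CUBIC))
o=env.get_obs();print(o['tcp_pos'],R.from_rotvec(o['orientation']).as_matrix().round(3),c['xyz'])
print(proj(c,[[536,-259,31],[536,-259,93],[446,-373,31],[446,-373,93]])*1.531)
E
```

```text
time_s: 3.8
tcp_pos: [536.9, -254.3, 226.2]
orientation: [1.231, 2.889, 0.0]
ft_force: [-0.7, 0.1, 0.0]
grip_width: 0.825
gripper_force: 0.0
time_s: 4.7
tcp_pos: [537.1, -254.7, 225.9]
orientation: [2.434, 1.985, 0.001]
ft_force: [-0.5, 0.4, 0.2]
grip_width: 0.819
gripper_force: 0.0
[ 537.04164648 -254.95523421  225.6972587 ] [[ 0.202  0.979  0.001]
 [ 0.979 -0.202 -0.   ]
 [-0.     0.001 -1.   ]] [ 551.23301013 -184.65028257  436.76119251]
[[386.11180614 259.95754347]
 [386.13162242 275.20112213]
 [317.43045833 394.9135443 ]
 [306.75051381 429.8667399 ]]
```

View pics/w3.png

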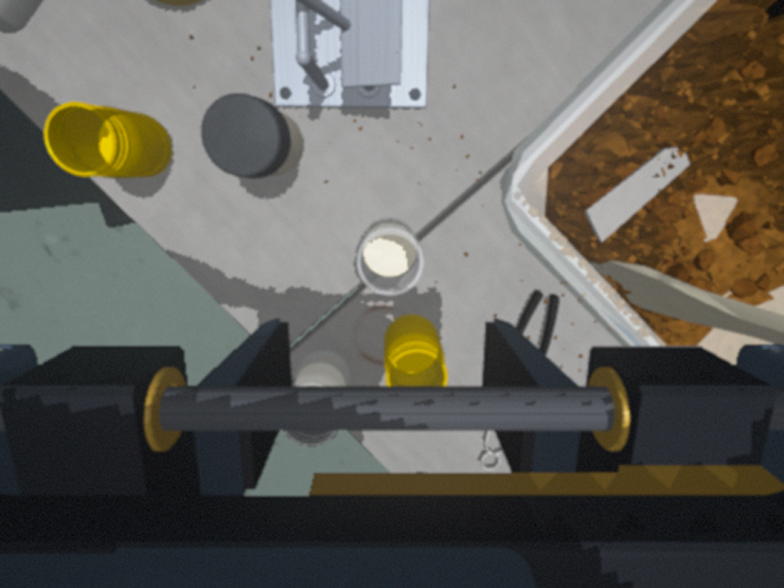

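```bash
python3 - <<'E'
from h import *
import pickle
c=pickle.load(open('w3.pkl','rb'));k=1.53125
g=cv2.cvtColor(c['frame'],cv2.COLOR_RGB2GRAY)
print('mouth',onz(c,390/k,259/k,93),'fill',onz(c,388/k,257/k,31))
print('yellow mouth',onz(c,416/k,364/k,93),'j2 fill',onz(c,320/k,385/k,31),'shaker top',onz(c,243/k,135/k,101),'rack corner',onz(c,275/k,106/k,5),onz(c,427/k,106/k,5))
print(rackw([[-90,-125,5],[40,-125,5]],582.5,-8.9,-.211))
for nm,P in (('mouth',[537,-245,93]),('bot',[537,-250,0])):print(nm,proj(c,P)*k)
E
```

```text
mouth [ 541.3 -247.5   93. ] fill [ 538.1 -256.7   31. ]
yellow mouth [ 544.6 -333.9   93. ] j2 fill [ 450.8 -363.5   31. ] shaker top [ 460.8 -142.2  101. ] rack corner [ 468.5 -112.8    5. ] [ 596.6 -139.2    5. ]
[[ 468.31629478 -112.27834136    5.        ]
 [ 595.43315034 -139.50525879    5.        ]]
mouth [[383.70440226 256.92301102]]
bot [[385.27166006 244.40715356]]
```

The picture shows the jar's mouth at (390,260), centred between the fingers, with the yellow jar at (415,360) clear of them. Descending now.

```bash
python3 -m handwheel '[[75,1,0.5,25,0],[75,1,0.5,30,0],[75,1,0.5,30,0],[75,0,0,30,0],[75,0,0,25,0],[75,0,0,13,0],[75,0,0,5,0],[75,0,0,0,0]]'; python3 -m handwheel '[[62,0,0,0,0],[58,0,0,0,0],[56,0,0,0,0],[54.5,0,0,0,0],[53.5,0,0,0,0],[53,0,0,0,0],[53,0,0,0,0]]'; python3 -m handwheel '[[52.5,0,0,0,0],[52.5,0,0,0,0]]'; python3 -m handwheel '[[52,0,0,0,0],[52,0,0,0,0]]'
```

```text
time_s: 5.55
tcp_pos: [539.3, -253.0, 67.3]
orientation: [2.438, 1.981, -0.0]
ft_force: [0.3, -0.3, 0.5]
grip_width: 0.823
gripper_force: 0.0
time_s: 6.25
tcp_pos: [539.1, -253.0, 67.1]
orientation: [2.439, 1.98, -0.0]
ft_force: [-0.0, -0.2, 0.6]
grip_width: 0.581
gripper_force: 0.0
time_s: 6.45
tcp_pos: [539.1, -253.0, 67.1]
orientation: [-2.439, -1.98, 0.0]
ft_force: [0.3, -0.1, -0.6]
grip_width: 0.578
gripper_force: 0.0
time_s: 6.65
tcp_pos: [539.1, -253.0, 67.1]
orientation: [-2.439, -1.98, 0.0]
ft_force: [0.2, -0.4, -0.5]
grip_width: 0.571
gripper_force: 0.0
```

```bash
python3 -m handwheel '[[51,0,0,0,0],[51,0,0,0,0]]'; python3 -m handwheel '[[50,0,0,0,0],[50,0,0,0,0]]'; python3 -m handwheel '[[49,0,0,0,0],[49,0,0,0,0]]';  python3 -m handwheel '[[48,0,0,0,0],[48,0,0,0,0]]'
```

```text
time_s: 6.85
tcp_pos: [539.1, -253.0, 67.1]
orientation: [-2.439, -1.98, 0.0]
ft_force: [-0.6, 1.2, -0.5]
grip_width: 0.559
gripper_force: 0.0
time_s: 7.05
tcp_pos: [539.1, -253.0, 67.1]
orientation: [-2.439, -1.98, 0.0]
ft_force: [0.0, 0.0, 0.3]
grip_width: 0.548
gripper_force: 0.0
time_s: 7.25
tcp_pos: [539.2, -253.0, 67.2]
orientation: [2.439, 1.98, 0.0]
ft_force: [0.2, 0.8, 0.5]
grip_width: 0.538
gripper_force: 0.0
time_s: 7.45
tcp_pos: [539.1, -253.0, 67.1]
orientation: [2.439, 1.981, -0.0]
ft_force: [0.4, -0.6, -1.0]
grip_width: 0.525
gripper_force: 0.0
```

```bash
python3 -m handwheel '[[47,0,0,0,0],[47,0,0,0,0]]'; python3 -m handwheel '[[46,0,0,0,0],[46,0,0,0,0]]'; python3 -m handwheel '[[45,0,0,0,0],[45,0,0,0,0]]';  python3 -m handwheel '[[44,0,0,0,0],[44,0,0,0,0]]'|grep -E "grip"
```

```text
time_s: 7.65
tcp_pos: [539.1, -253.0, 67.1]
orientation: [2.439, 1.98, -0.0]
ft_force: [-0.5, 0.2, -0.7]
grip_width: 0.515
gripper_force: 0.0
time_s: 7.85
tcp_pos: [539.1, -253.0, 67.1]
orientation: [-2.439, -1.98, 0.0]
ft_force: [0.3, 0.3, 0.8]
grip_width: 0.509
gripper_force: 0.0
time_s: 8.05
tcp_pos: [539.1, -253.0, 67.1]
orientation: [2.439, 1.98, 0.0]
ft_force: [-0.4, 0.3, 0.3]
grip_width: 0.494
gripper_force: 0.0
grip_width: 0.485
gripper_force: 0.0
```

```bash
python3 - <<'E'
from h import *
c=cam('wrist');s=cam('scene')
A=cv2.resize(c['frame'][100:290,150:350,::-1],(420,400));
q=proj(s,[539,-253,60])[0].astype(int)
B=cv2.resize(s['frame'][q[1]-45:q[1]+45,q[0]-42:q[0]+42,::-1],(373,400),interpolation=cv2.INTER_CUBIC)
cv2.imwrite('pics/g1.png',np.hstack([A,B]))
E
```

```text
(no output)
```

View pics/g1.png

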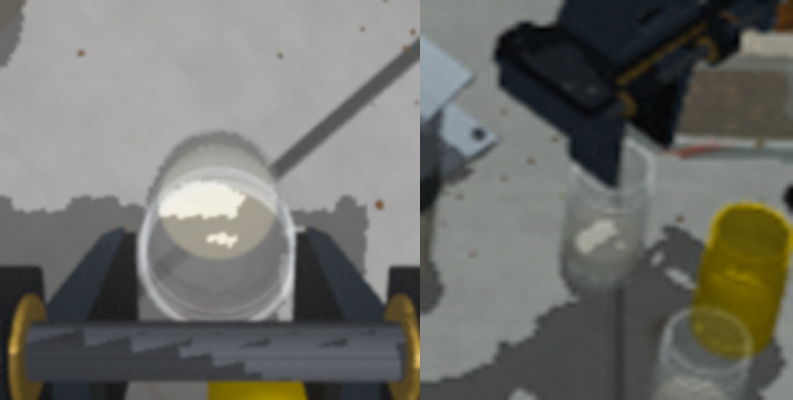

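```bash
python3 - <<'E'
from h import *
c=cam('wrist');print(onz(c,253.3,216.4,93),onz(c,150+220/2.1,100+222/2.105,31))
print(proj(c,[[539,-253,67],[539,-253,86],[539,-253,93]]),c['xyz'])
print(env.get_obs()['ft_force'],env.get_obs()['joint_efforts'])
E
```

```text
[ 541.  -246.5   93. ] [ 539.9 -258.5   31. ]
[[252.32738789 213.39318489]
 [252.3228778  222.5781249 ]
 [252.3210043  226.39356139]] [ 553.73702111 -183.01943004  278.03562048]
[ 0.05342667 -0.8451762   0.54054807] [-9.49901005e-05 -8.70982790e+01 -3.02214682e+01  5.22267097e-02
  5.99676138e-02 -5.42209682e-05]
```

The picture shows the jar standing between the fingers: mouth at (217,245) in the left crop, finger faces at columns 137 and 295. The neck is narrower than the body, so I keep closing.

```bash
for w in 1; do python3 -m handwheel '[[43,0,0,0,0],[43,0,0,0,0]]'|grep grip; python3 -m handwheel '[[42,0,0,0,0],[42,0,0,0,0]]'|grep grip; python3 -m handwheel '[[41,0,0,0,0],[41,0,0,0,0]]'|grep grip; python3 -m handwheel '[[40,0,0,0,0],[40,0,0,0,0]]'|grep -E "grip|ft"; done
```

```text
grip_width: 0.474
gripper_force: 0.0
grip_width: 0.461
gripper_force: 0.0
grip_width: 0.452
gripper_force: 0.0
ft_force: [0.1, 0.5, 0.3]
grip_width: 0.444
gripper_force: 0.0
```

```bash
python3 -m handwheel '[[39,0,0,0,0],[38,0,0,0,0],[37,0,0,0,0]]'|grep grip; python3 -m handwheel '[[36,0,0,0,0],[35,0,0,0,0],[34,0,0,0,0],[34,0,0,0,0]]'|grep -E "grip|ft"
python3 - <<'E'
from h import *
c=cam('wrist','g2')
# dark-finger profile along image rows
g=cv2.cvtColor(c['frame'],cv2.COLOR_RGB2GRAY)
for v in (208,214,220,228,236): print(v,g[v,150:355:5].tolist())
E
```

```text
grip_width: 0.403
gripper_force: 0.0
ft_force: [0.3, 0.6, 0.1]
grip_width: 0.374
gripper_force: 0.0
208 [105, 107, 106, 109, 110, 108, 107, 105, 108, 108, 107, 109, 109, 72, 183, 119, 157, 156, 157, 158, 157, 159, 157, 157, 159, 155, 128, 148, 100, 111, 106, 104, 108, 108, 107, 144, 168, 166, 167, 166, 166]
214 [105, 106, 106, 106, 105, 107, 108, 108, 109, 107, 108, 76, 62, 57, 42, 120, 122, 157, 157, 157, 223, 222, 155, 157, 156, 123, 113, 44, 55, 56, 86, 107, 105, 106, 105, 159, 169, 166, 165, 168, 169]
220 [106, 105, 104, 105, 105, 106, 106, 106, 105, 107, 90, 57, 54, 43, 42, 117, 111, 108, 129, 154, 156, 155, 154, 139, 118, 117, 117, 42, 45, 56, 53, 99, 106, 105, 105, 163, 166, 169, 165, 169, 166]
228 [37, 33, 39, 35, 37, 37, 38, 45, 105, 69, 52, 53, 49, 35, 36, 100, 104, 122, 122, 125, 123, 124, 123, 121, 117, 114, 133, 39, 41, 53, 52, 50, 85, 103, 37, 41, 40, 39, 37, 36, 40]
236 [34, 34, 35, 32, 36, 34, 35, 35, 57, 48, 47, 50, 30, 34, 39, 127, 121, 119, 111, 116, 120, 122, 117, 115, 109, 112, 125, 36, 37, 40, 50, 52, 52, 68, 33, 38, 39, 36, 36, 37, 39]
```

```bash
python3 - <<'E'
from h import *
s=cam('scene');q=proj(s,[539,-253,60])[0].astype(int)
def B(P): return ((proj(s,P)-[q[0]-42,q[1]-45])*[373/84,400/90]+[420,0]).round()
for z in (67,80,93,107): 
  print(z,B([[539-22*.98-16*.2,-253+22*.2-16*.98,z],[539-22*.98+16*.2,-253+22*.2+16*.98,z],[539+22*.98-16*.2,-253-22*.2-16*.98,z]]).tolist())
print('jar mouth/bot',B([[540,-250,93],[540,-250,0]]).tolist())
A=cv2.resize(s['frame'][q[1]-45:q[1]+45,q[0]-42:q[0]+42,::-1],(373,400),interpolation=cv2.INTER_CUBIC)
g=cv2.cvtColor(A,cv2.COLOR_BGR2GRAY)
for v in range(120,220,10): print(v,g[v,120:260:7].tolist())
E
```

```text
67 [[605.0, 226.0], [567.0, 197.0], [652.0, 192.0]]
80 [[608.0, 211.0], [569.0, 183.0], [654.0, 178.0]]
93 [[610.0, 197.0], [571.0, 168.0], [657.0, 163.0]]
107 [[613.0, 181.0], [574.0, 152.0], [660.0, 147.0]]
jar mouth/bot [[611.0, 163.0], [593.0, 263.0]]
120 [112, 52, 26, 25, 28, 28, 26, 24, 25, 28, 28, 28, 27, 17, 8, 9, 8, 8, 17, 43]
130 [132, 131, 115, 48, 28, 28, 28, 28, 28, 28, 27, 28, 28, 22, 7, 13, 9, 8, 22, 66]
140 [133, 129, 104, 125, 110, 42, 27, 28, 29, 27, 27, 25, 41, 116, 86, 29, 8, 9, 29, 134]
150 [132, 132, 132, 133, 133, 57, 24, 29, 30, 26, 25, 27, 51, 115, 144, 143, 97, 59, 85, 96]
160 [134, 131, 132, 133, 134, 147, 92, 29, 24, 27, 27, 26, 65, 122, 116, 131, 152, 136, 134, 134]
170 [132, 132, 132, 131, 133, 151, 130, 110, 75, 35, 26, 26, 86, 119, 117, 122, 148, 134, 134, 133]
180 [136, 136, 136, 134, 135, 133, 124, 133, 125, 112, 63, 35, 111, 118, 116, 136, 148, 134, 137, 135]
190 [135, 135, 137, 136, 129, 126, 121, 119, 127, 129, 123, 106, 124, 129, 120, 123, 143, 134, 137, 137]
200 [135, 133, 134, 131, 119, 116, 121, 127, 123, 126, 114, 101, 115, 119, 121, 119, 127, 133, 135, 136]
210 [134, 136, 136, 132, 112, 113, 122, 122, 124, 131, 140, 125, 126, 121, 112, 114, 128, 136, 133, 135]
```

```bash
python3 -c "
from workcell import env
print(env.grip_depth)"; python3 -m handwheel '[[45,0,0,0,0],[60,0,0,0,0],[75,0,0,0,0],[75,5,2,0,0],[75,0,0,10,0],[75,0,0,10,0],[75,0,0,10,0],[75,0,0,0,0]]'; python3 -m handwheel '[[65,0,0,0,0],[58,0,0,0,0],[55,0,0,0,0],[54,0,0,0,0],[53,0,0,0,0],[53,0,0,0,0]]'|grep grip; python3 -m handwheel '[[52,0,0,0,0],[52,0,0,0,0],[51,0,0,0,0],[51,0,0,0,0]]'|grep -E "grip|ft"
```

```text
18.8
time_s: 10.8
tcp_pos: [541.0, -247.9, 35.2]
orientation: [-2.437, -1.979, 0.002]
ft_force: [0.5, -0.3, 0.2]
grip_width: 0.824
gripper_force: 0.0
grip_width: 0.583
gripper_force: 0.0
ft_force: [-0.8, -0.4, 1.0]
grip_width: 0.558
gripper_force: 0.5
```

```bash
python3 -m handwheel '[[50.5,0,0,0,0],[50.5,0,0,0,0],[50.5,0,0,0,0]]'|grep grip; python3 -m handwheel '[[50,0,0,0,0],[50,0,0,0,0]]'|grep grip;python3 -m handwheel '[[49,0,0,0,0],[49,0,0,0,0]]'|grep -E "grip|ft"
```

```text
grip_width: 0.556
gripper_force: 1.4
grip_width: 0.549
gripper_force: 6.4
ft_force: [-0.9, -0.2, 1.6]
grip_width: 0.541
gripper_force: 27.9
```

The grip force follows the commanded opening (27.9 N at 49 mm). I ease it to 49.4, lift, and carry the jar over the left place.

```bash
python3 -m handwheel '[[49.4,0,0,0,0],[49.4,0,0,-8,0],[49.4,0,0,-20,0]]'; python3 -m handwheel '[[49.4,0,0,-32,0],[49.4,0,0,-35,0],[49.4,0,0,-35,0],[49.4,0,0,-25,0],[49.4,15,0,-5,0],[49.4,30,-1,0,0],[49.4,40,-1,0,0],[49.4,40,-1,0,0],[49.4,40,-1,0,0],[49.4,40,-1,0,0]]'; python3 -m handwheel '[[49.4,40,0,0,0],[49.4,30,0,0,0],[49.4,20,0,0,0],[49.4,9,0,0,0],[49.4,0,0,0,0],[49.4,0,0,0,0]]'
python3 - <<'E'
from h import *
import pickle
c=cam('wrist','w5');s=cam('scene','s5');pickle.dump((c,s),open('w5.pkl','wb'))
o=env.get_obs();print(o['tcp_pos'],o['gripper_force'],c['xyz'])
E
```

```text
time_s: 12.8
tcp_pos: [541.3, -248.0, 64.5]
orientation: [-2.437, -1.979, 0.001]
ft_force: [0.1, 0.4, -1.1]
grip_width: 0.542
gripper_force: 17.7
time_s: 13.8
tcp_pos: [578.8, -44.3, 196.3]
orientation: [-2.438, -1.98, 0.001]
ft_force: [0.5, 1.0, -1.7]
grip_width: 0.543
gripper_force: 17.7
time_s: 14.4
tcp_pos: [599.2, 49.5, 196.8]
orientation: [-2.439, -1.98, 0.001]
ft_force: [0.5, -0.9, -1.7]
grip_width: 0.544
gripper_force: 17.7
[599.36699165  49.07402776 196.96379146] 17.68059371454001 [613.97719743 119.55389169 407.64995004]
```

```bash
python3 -m handwheel '[[49.4,1.9,-2.4,10,0],[49.4,0,0,20,0],[49.4,0,0,20,0],[49.4,0,0,15,0],[49.4,0,0,8,0],[49.4,0,0,2,0],[49.4,0,0,0,0],[49.4,0,0,0,0]]'; python3 -m handwheel '[[49.4,0,0,1,0],[49.4,0,0,1,0],[49.4,0,0,0,0]]'|grep -E "ft|tcp";python3 -m handwheel '[[49.4,0,0,1,0],[49.4,0,0,1,0],[49.4,0,0,0,0]]'|grep -E "ft|tcp"
```

```text
time_s: 15.3
tcp_pos: [598.1, 52.3, 122.8]
orientation: [2.438, 1.98, 0.001]
ft_force: [0.2, 0.3, -1.5]
grip_width: 0.543
gripper_force: 17.7
tcp_pos: [597.7, 52.4, 120.2]
ft_force: [0.6, -0.1, -1.5]
tcp_pos: [597.5, 52.4, 118.0]
ft_force: [0.3, 0.6, -1.5]
```

```bash
python3 -m handwheel '[[49.4,0,0,1,0],[49.4,0,0,1,0],[49.4,0,0,0,0]]'|grep -E "ft|tcp";python3 -m handwheel '[[49.4,0,0,0.7,0],[49.4,0,0,0,0]]'|grep -E "ft|tcp"; python3 -m handwheel '[[49.4,0,0,0.7,0],[49.4,0,0,0,0]]'|grep -E "ft|tcp"; python3 -m handwheel '[[49.4,0,0,0.7,0],[49.4,0,0,0,0]]'|grep -E "ft|tcp"
```

```text
tcp_pos: [597.6, 52.4, 116.0]
ft_force: [0.4, 0.6, -2.0]
tcp_pos: [597.6, 52.4, 115.3]
ft_force: [-1.0, -0.3, -2.1]
tcp_pos: [597.6, 52.4, 114.6]
ft_force: [0.0, 0.0, -2.0]
tcp_pos: [597.6, 52.4, 113.9]
ft_force: [-0.2, 0.5, -1.8]
```

```bash
for i in 1; do python3 -m handwheel '[[49.4,0,0,0.7,0],[49.4,0,0,0,0]]'|grep -E "ft|tcp"; python3 -m handwheel '[[49.4,0,0,0.7,0],[49.4,0,0,0,0]]'|grep -E "ft|tcp"; python3 -m handwheel '[[49.4,0,0,0.5,0],[49.4,0,0,0,0]]'|grep -E "ft|tcp";python3 -m handwheel '[[49.4,0,0,0.5,0],[49.4,0,0,0,0]]'|grep -E "ft|tcp"; done
```

```text
tcp_pos: [597.6, 52.4, 113.3]
ft_force: [0.3, -0.5, -1.4]
tcp_pos: [597.6, 52.4, 112.6]
ft_force: [0.2, -0.4, -2.2]
tcp_pos: [597.7, 52.5, 112.3]
ft_force: [0.0, 0.8, 2.7]
tcp_pos: [597.9, 52.5, 112.1]
ft_force: [-0.9, 0.7, 7.7]
```

Contact came at TCP 112.4, so the base edge is at 77 mm, as the model predicts. Next I open the fingers while holding the robot-side finger still, so the jar leans on it.

```bash
python3 -m handwheel '[[49.4,0,0,-0.4,0],[49.8,0,0,0,0],[50.2,0,0.2,0,0],[50.6,0,0.2,0,0],[51,0,0.2,0,0],[51.5,0,0.25,0,0],[52,0,0.25,0,0],[52.5,0,0.25,0,0],[53,0,0.25,0,0],[53,0,0,0,0]]'; python3 -m handwheel '[[54,0,0.5,0,0],[55,0,0.5,0,0],[56,0,0.5,0,0],[57,0,0.5,0,0],[58,0,0.5,0,0],[59,0,0.5,0,0],[60,0,0.5,0,0],[61,0,0.5,0,0],[62,0,0.5,0,0],[62,0,0,0,0]]'
python3 - <<'E'
from h import *
import pickle
c=cam('wrist','w6');pickle.dump(c,open('w6.pkl','wb'))
c0=pickle.load(open('w5.pkl','rb'))[0]
print(c['xyz'], proj(c,rackw([[0,60,70],[-31.8,60,157.4],[2,60,170]],582.5,-8.9,-.211)))
E
```

```text
time_s: 18.6
tcp_pos: [599.2, 52.1, 112.0]
orientation: [2.439, 1.98, -0.0]
ft_force: [-0.7, -0.5, -0.6]
grip_width: 0.582
gripper_force: 0.2
time_s: 19.6
tcp_pos: [603.7, 51.2, 112.0]
orientation: [2.439, 1.98, 0.0]
ft_force: [-0.7, -0.7, -0.5]
grip_width: 0.681
gripper_force: 0.2
[618.27806616 121.10680883 322.93445474] [[243.01019598 201.11384872]
 [184.17889523 243.22567193]
 [241.26091465 253.07704262]]
```

```bash
python3 -m handwheel '[[62,0,-1.5,0.3,0],[62,0,-1.5,0.3,0],[62,0,-1.5,0.3,0],[62,0,-1.5,0.3,0],[62,0,-1.5,0.3,0],[62,0,-1.5,0.4,0],[62,0,-1.5,0.4,0],[62,0,-1.5,0.4,0],[62,0,-1.5,0.4,0],[62,0,0,0,0]]'; python3 -m handwheel '[[62,0,-1.5,0.3,0],[62,0,-1.5,0.4,0],[62,0,-1.5,0.4,0],[62,0,-1.5,0.4,0],[62,0,-1.5,0.4,0],[62,0,-1.5,0.4,0],[62,0,0,0,0]]'
python3 - <<'E'
from h import *
import pickle
c=cam('wrist');s=cam('scene');t=cam('top');pickle.dump((c,s,t),open('w7.pkl','wb'))
c6=pickle.load(open('w6.pkl','rb'))
# cream fill centroid
for q in(c6,c):
    h=cv2.cvtColor(q['frame'],cv2.COLOR_RGB2HSV);print(q['xyz'])
    m=((h[...,2]>150)&(h[...,1]>22)&(h[...,1]<90)&(h[...,0]>15)&(h[...,0]<40)).astype(np.uint8)
    n,l,st,ce=cv2.connectedComponentsWithStats(m)
    print([(st[i].tolist(),ce[i].round().tolist()) for i in range(1,n) if st[i][4]>80])
E
```

```text
time_s: 20.65
tcp_pos: [590.1, 54.0, 108.9]
orientation: [-2.439, -1.98, 0.0]
ft_force: [-0.3, 0.2, -0.5]
grip_width: 0.683
gripper_force: 0.2
time_s: 21.35
tcp_pos: [581.3, 55.8, 106.6]
orientation: [-2.439, -1.98, 0.0]
ft_force: [0.1, 1.1, -0.9]
grip_width: 0.682
gripper_force: 0.2
[618.27806616 121.10680883 322.93445474]
[([321, 0, 191, 221, 4622], [420.0, 100.0])]
[595.98147429 125.78676934 317.47357527]
[([355, 0, 157, 187, 3371], [437.0, 85.0]), ([431, 67, 22, 25, 215], [444.0, 76.0])]
```

```bash
python3 -m handwheel '[[62,0,-1,0.3,0],[62,0,-1,0.3,0],[62,0,-1,0.3,0],[62,0,-1,0.3,0],[62,0,0,0,0]]'|grep -E "tcp|force"; python3 -m handwheel '[[62,0,-1,0.3,0],[62,0,-1,0.3,0],[62,0,0,0,0]]'|grep -E "tcp|force";python3 -m handwheel '[[62,0,-1,0,0],[62,0,-1,0,0],[62,0,0,0,0]]'|grep -E "tcp|force"
```

```text
tcp_pos: [577.5, 56.6, 105.4]
ft_force: [-1.2, 0.2, -0.8]
gripper_force: 0.2
tcp_pos: [575.6, 57.0, 104.8]
ft_force: [0.2, 0.2, -0.1]
gripper_force: 0.2
tcp_pos: [573.7, 57.5, 104.9]
ft_force: [-0.3, -0.3, -0.3]
gripper_force: 0.0
```

```bash
python3 -m handwheel '[[62,0,-1,0,0],[62,0,-1,0,0],[62,0,0,0,0]]'|grep -E "tcp|force"; python3 -m handwheel '[[62,0,-1,0,0],[62,0,0,0,0]]'|grep -E "tcp|force";python3 -m handwheel '[[62,0,-1,0,0],[62,0,0,0,0]]'|grep -E "tcp|force";python3 -m handwheel '[[62,0,-0.7,0,0],[62,0,0,0,0]]'|grep -E "tcp|force"
```

```text
tcp_pos: [571.7, 57.8, 104.8]
ft_force: [-0.2, -0.6, -0.4]
gripper_force: 0.0
tcp_pos: [570.7, 58.1, 104.8]
ft_force: [0.6, 0.6, 0.5]
gripper_force: 0.0
tcp_pos: [569.7, 58.3, 104.8]
ft_force: [-0.6, -0.4, 0.2]
gripper_force: 0.0
tcp_pos: [569.1, 58.4, 104.8]
ft_force: [0.6, 0.0, 0.6]
gripper_force: 0.0
```

```bash
python3 -m handwheel '[[62,0,-0.7,0,0],[62,0,0,0,0]]'|grep -E "force";python3 -m handwheel '[[62,0,-0.7,0,0],[62,0,0,0,0]]'|grep -E "force";python3 -m handwheel '[[62,0,-0.7,0,0],[62,0,0,0,0]]'|grep -E "force";python3 -m handwheel '[[62,0,-0.7,0,0],[62,0,0,0,0]]'|grep -E "tcp|force"
python3 - <<'E'
from h import *
import pickle
c=cam('wrist');s=cam('scene');pickle.dump((c,s),open('w8.pkl','wb'))
P=rackw([[0,60,70],[-31.8,60,157.4],[-25,77,62]],582.5,-8.9,-.211);print(proj(c,P),proj(s,P),c['xyz'])
E
```

```text
ft_force: [0.2, -0.5, -0.3]
gripper_force: 0.0
ft_force: [-0.7, 0.6, 1.0]
gripper_force: 0.0
ft_force: [0.5, -0.9, -0.5]
gripper_force: 0.1
tcp_pos: [566.6, 58.9, 104.9]
ft_force: [0.9, -0.2, 0.7]
gripper_force: 0.6
[[287.97994538 203.48467815]
 [248.92898766 248.45780798]
 [258.13779458 181.45862748]] [[261.03081214 184.90733806]
 [253.67595564 166.95271208]
 [251.4846034  187.43696303]] [581.10296558 128.89064562 315.81606071]
```

The jar is seated and the far finger only just touches it (0.6 N). I open, rise clear and go to the second jar.

```bash
python3 -m handwheel '[[64,0,1,0,0],[68,0,0,0,0],[72,0,0,0,0],[75,0,0,0,0],[75,0,0,0,0],[75,0,0,-10,0],[75,0,0,-25,0],[75,0,0,-40,0],[75,-30,-2,-35,0],[75,-40,-3,0,0]]'|grep -E "tcp|force"; python3 -m handwheel '[[75,-40,-3,0,0],[75,-40,-3,0,0],[75,-40,-3,0,0],[75,-40,-3,0,0],[75,-40,-3,0,0],[75,-40,-3,0,0],[75,-40,-3,0,0],[75,-40,-3,0,0],[75,-38,-2,0,0],[75,-10,0,0,0]]'|grep tcp;  python3 -m handwheel '[[75,0,0,0,0],[75,0,0,0,0]]'
python3 - <<'E'
from h import *
import pickle
c=cam('wrist','w9');s=cam('scene');t=cam('top');pickle.dump((c,s,t),open('w9.pkl','wb'))
h=cv2.cvtColor(c['frame'],cv2.COLOR_RGB2HSV)
m=((h[...,2]>140)&(h[...,1]>15)&(h[...,1]<90)&(h[...,0]>12)&(h[...,0]<40)).astype(np.uint8)
n,l,st,ce=cv2.connectedComponentsWithStats(m)
for i in range(1,n):
    if st[i][4]>60: print(st[i].tolist(),ce[i].round(),onz(c,*ce[i],31))
print(proj(c,[[450,-365,31],[450,-365,93]]),c['xyz'])
E
```

```text
tcp_pos: [550.8, -8.7, 220.1]
ft_force: [1.1, -0.6, -0.6]
gripper_force: 0.0
tcp_pos: [446.1, -366.9, 215.5]
time_s: 26.6
tcp_pos: [447.3, -362.7, 215.1]
orientation: [-2.439, -1.98, -0.001]
ft_force: [-0.1, 0.7, 0.1]
grip_width: 0.824
gripper_force: 0.0
[427, 0, 65, 62, 1338] [457.  29.] [ 715.3 -250.9   31. ]
[283, 111, 25, 11, 67] [294. 116.] [ 512.3 -308.7   31. ]
[301, 117, 59, 51, 124] [337. 133.] [ 561.2 -340.    31. ]
[238, 159, 35, 28, 748] [255. 172.] [ 449.3 -368.9   31. ]
[[254.7987843  169.42492365]
 [255.22545068 179.60554228]] [ 461.92894542 -292.76852919  426.03307061]
```

```bash
python3 -m handwheel '[[75,-2.8,2.5,15,0],[75,0,0,30,0],[75,0,0,35,0],[75,0,0,35,0],[75,0,0,30,0],[75,0,0,20,0],[75,0,0,10,0],[65,0,0,5,0],[58,0,0,0,0],[54,0,0,0,0]]'|grep -E "tcp|force";  python3 -m handwheel '[[52,0,0,0,0],[51,0,0,0,0],[50.5,0,0,0,0],[50,0,0,0,0],[50,0,0,0,0]]'|grep -E "tcp|force"; python3 -m handwheel '[[49.5,0,0,0,0],[49.3,0,0,0,0],[49.3,0,0,0,0]]'
```

```text
tcp_pos: [449.6, -367.1, 35.8]
ft_force: [-0.2, -1.2, 1.6]
gripper_force: 0.0
tcp_pos: [449.4, -367.1, 35.2]
ft_force: [1.7, 0.8, 4.1]
gripper_force: 3.6
time_s: 28.55
tcp_pos: [449.4, -367.1, 35.2]
orientation: [2.438, 1.98, 0.0]
ft_force: [0.9, -0.5, 7.0]
grip_width: 0.543
gripper_force: 16.1
```

```bash
python3 -m handwheel '[[49.3,0,0,-8,0],[49.3,0,0,-20,0],[49.3,0,0,-32,0],[49.3,0,0,-35,0],[49.3,0,0,-35,0],[49.3,0,0,-25,0],[49.3,15,2.5,-5,0],[49.3,30,5.5,0,0],[49.3,40,7.5,0,0],[49.3,40,7.5,0,0]]'|grep -E "tcp|force"; python3 -m handwheel '[[49.3,40,7.5,0,0],[49.3,40,7.5,0,0],[49.3,40,7.5,0,0],[49.3,33,7,0,0],[49.3,23,4,0,0],[49.3,13,3,0,0],[49.3,5,0,0,0],[49.3,0,0,0,0],[49.3,0,0,0,0]]'
```

```text
tcp_pos: [496.8, -247.0, 194.0]
ft_force: [1.0, 0.2, -1.3]
gripper_force: 15.7
time_s: 30.45
tcp_pos: [572.3, -67.6, 194.7]
orientation: [-2.439, -1.979, 0.001]
ft_force: [-0.0, 0.2, -0.7]
grip_width: 0.541
gripper_force: 15.7
```

```bash
python3 -m handwheel '[[49.3,0.5,0,10,0],[49.3,0,0,20,0],[49.3,0,0,20,0],[49.3,0,0,15,0],[49.3,0,0,8,0],[49.3,0,0,3,0],[49.3,0,0,2,0],[49.3,0,0,1,0],[49.3,0,0,0,0],[49.3,0,0,0,0]]'|grep -E "tcp|force"; python3 -m handwheel '[[49.3,0,0,1,0],[49.3,0,0,0,0],[49.3,0,0,0,0]]'|grep -E "tcp|ft"; python3 -m handwheel '[[49.3,0,0,0.6,0],[49.3,0,0,0,0]]'|grep -E "tcp|ft"
```

```text
tcp_pos: [573.1, -66.4, 116.3]
ft_force: [0.2, 1.0, -1.2]
gripper_force: 15.7
tcp_pos: [572.9, -66.3, 114.9]
ft_force: [0.5, 0.3, -1.8]
tcp_pos: [572.8, -66.3, 114.2]
ft_force: [0.1, -0.7, -0.9]
```

```bash
python3 -m handwheel '[[49.3,0,0,0,0],[49.3,0,0,0,0]]'|grep -E "tcp|ft"
```

```text
tcp_pos: [572.8, -66.3, 114.2]
ft_force: [0.5, 0.0, -0.6]
```

```bash
python3 -m handwheel '[[49.3,0,0,0.7,0],[49.3,0,0,0,0]]'|grep -E "tcp|ft"; python3 -m handwheel '[[49.3,0,0,0.6,0],[49.3,0,0,0,0]]'|grep -E "tcp|ft";python3 -m handwheel '[[49.3,0,0,0.5,0],[49.3,0,0,0,0]]'|grep -E "tcp|ft"
```

```text
tcp_pos: [572.8, -66.3, 113.4]
ft_force: [0.1, 0.6, -1.3]
tcp_pos: [572.8, -66.3, 112.8]
ft_force: [0.2, 0.2, -2.3]
tcp_pos: [572.8, -66.3, 112.3]
ft_force: [0.6, -0.3, -1.2]
```

```bash
python3 -m handwheel '[[49.3,0,0,0.4,0],[49.3,0,0,0,0]]'|grep -E "tcp|ft"
```

```text
tcp_pos: [572.8, -66.3, 112.0]
ft_force: [-0.2, 0.3, -1.6]
```

```bash
python3 -m handwheel '[[49.3,0,0,0.4,0],[49.3,0,0,0,0]]'|grep -E "tcp|ft"
```

```text
tcp_pos: [572.8, -66.3, 111.6]
ft_force: [-0.5, 0.0, -0.9]
```

```bash
python3 -m handwheel '[[49.3,0,0,0.4,0],[49.3,0,0,0,0]]'|grep -E "tcp|ft"
```

```text
tcp_pos: [572.8, -66.3, 111.2]
ft_force: [0.0, 0.9, -0.4]
```

```bash
python3 -m handwheel '[[49.3,0,0,0.4,0],[49.3,0,0,0,0]]'|grep -E "tcp|ft"
```

```text
tcp_pos: [572.8, -66.3, 110.8]
ft_force: [-0.6, -0.1, -2.0]
```

```bash
python3 -m handwheel '[[49.3,0,0,0.4,0],[49.3,0,0,0,0]]'|grep -E "tcp|ft"
```

```text
tcp_pos: [572.9, -66.3, 110.4]
ft_force: [0.0, 0.2, -0.9]
```

```bash
python3 -m handwheel '[[49.3,0,0,0.4,0],[49.3,0,0,0,0]]'|grep -E "tcp|ft"
```

```text
tcp_pos: [573.0, -66.4, 110.2]
ft_force: [-0.3, -0.1, 3.3]
```

Contact. Same tipping sequence as for the first jar.

```bash
python3 -m handwheel '[[49.4,0,0,0,0],[49.8,0,0,0,0],[50.2,0,0.2,0,0],[50.6,0,0.2,0,0],[51,0,0.2,0,0],[51.5,0,0.25,0,0],[52,0,0.25,0,0],[52.5,0,0.25,0,0],[53,0,0.25,0,0],[53,0,0,0,0]]'; python3 -m handwheel '[[54,0,0.5,0,0],[55,0,0.5,0,0],[56,0,0.5,0,0],[57,0,0.5,0,0],[58,0,0.5,0,0],[59,0,0.5,0,0],[60,0,0.5,0,0],[61,0,0.5,0,0],[62,0,0.5,0,0],[62,0,0,0,0]]'
```

```text
time_s: 34.95
tcp_pos: [574.5, -66.7, 110.0]
orientation: [2.439, 1.98, 0.0]
ft_force: [-0.3, -0.2, 0.2]
grip_width: 0.583
gripper_force: 0.1
time_s: 35.95
tcp_pos: [578.9, -67.6, 110.0]
orientation: [2.439, 1.98, 0.0]
ft_force: [0.4, 1.4, 0.5]
grip_width: 0.681
gripper_force: 0.1
```

Still leaning on the finger. I lower it over, keeping the final TCP height at 105.

```bash
python3 -m handwheel '[[62,0,-1.5,0.2,0],[62,0,-1.5,0.2,0],[62,0,-1.5,0.2,0],[62,0,-1.5,0.2,0],[62,0,-1.5,0.2,0],[62,0,-1.5,0.3,0],[62,0,-1.5,0.3,0],[62,0,-1.5,0.3,0],[62,0,-1.5,0.3,0],[62,0,0,0,0]]'|grep -E "tcp|force"; python3 -m handwheel '[[62,0,-1.5,0.2,0],[62,0,-1.5,0.2,0],[62,0,-1.5,0.3,0],[62,0,-1.5,0.3,0],[62,0,-1.5,0.3,0],[62,0,-1.5,0.3,0],[62,0,0,0,0]]'|grep -E "tcp|force"; python3 -m handwheel '[[62,0,-1,0.3,0],[62,0,-1,0.3,0],[62,0,-1,0.2,0],[62,0,-1,0.2,0],[62,0,0,0,0]]'|grep -E "tcp|force"
```

```text
tcp_pos: [565.4, -64.7, 107.8]
ft_force: [-0.4, 1.0, -0.3]
gripper_force: 0.1
tcp_pos: [556.5, -62.9, 106.2]
ft_force: [-0.6, 0.2, -0.2]
gripper_force: 0.2
tcp_pos: [552.7, -62.1, 105.2]
ft_force: [-1.3, 0.1, 0.2]
gripper_force: 0.2
```

```bash
python3 -m handwheel '[[62,0,-1,0.1,0],[62,0,-1,0,0],[62,0,0,0,0]]'|grep -E "tcp|force";python3 -m handwheel '[[62,0,-1,0,0],[62,0,-1,0,0],[62,0,0,0,0]]'|grep -E "tcp|force"; python3 -m handwheel '[[62,0,-1,0,0],[62,0,-1,0,0],[62,0,0,0,0]]'|grep -E "tcp|force"
```

```text
tcp_pos: [550.8, -61.7, 105.1]
ft_force: [1.1, -0.3, 1.1]
gripper_force: 0.0
tcp_pos: [548.8, -61.3, 105.1]
ft_force: [0.4, 0.3, 0.2]
gripper_force: 0.0
tcp_pos: [546.9, -60.9, 105.1]
ft_force: [-0.5, 0.3, -0.1]
gripper_force: 0.0
```

```bash
python3 -m handwheel '[[62,0,-1,0,0],[62,0,-1,0,0],[62,0,0,0,0]]'|grep -E "force";python3 -m handwheel '[[62,0,-1,0,0],[62,0,0,0,0]]'|grep -E "force";python3 -m handwheel '[[62,0,-0.7,0,0],[62,0,0,0,0]]'|grep -E "force"; python3 -m handwheel '[[62,0,-0.7,0,0],[62,0,0,0,0]]'|grep -E "tcp|force"
```

```text
ft_force: [-0.5, 0.9, 0.4]
gripper_force: 0.0
ft_force: [0.2, -0.6, 1.0]
gripper_force: 0.0
ft_force: [-0.2, 1.0, 1.2]
gripper_force: 0.0
tcp_pos: [542.8, -60.0, 105.2]
ft_force: [-0.2, 0.6, 0.9]
gripper_force: 0.3
```

```bash
python3 -m handwheel '[[62,0,-0.7,0,0],[62,0,0,0,0]]'|grep -E "tcp|force"
```

```text
tcp_pos: [542.3, -60.0, 105.2]
ft_force: [1.8, -1.1, 0.8]
gripper_force: 1.0
```

```bash
python3 -m handwheel '[[62,0,-0.5,0,0],[62,0,0,0,0]]'|grep -E "tcp|force"
```

```text
tcp_pos: [542.0, -59.9, 105.3]
ft_force: [3.1, -1.3, 0.9]
gripper_force: 1.9
```

```bash
python3 -m handwheel '[[64,0,1,0,0],[68,0,0,0,0],[72,0,0,0,0],[75,0,0,0,0],[75,0,0,0,0],[75,0,0,-10,0],[75,0,0,-25,0],[75,0,0,-40,0],[75,-20,15,-35,0],[75,-20,15,-30,0]]'|grep -E "tcp|force"; python3 -m handwheel '[[75,0,0,0,0],[75,0,0,0,0],[75,0,0,0,0]]'|grep -E "tcp|time"
python3 - <<'E'
from h import *
import pickle
c=cam('wrist');s=cam('scene');t=cam('top');pickle.dump((c,s,t),open('wf.pkl','wb'))
a=np.linspace(0,2*np.pi,60)
ax=np.array([-.342,0,.940]);px=np.array([.940,0,.342]);py=np.array([0,1,0])
def view(q,x0,y0,w,h,k):
    A=cv2.resize(q['frame'][y0:y0+h,x0:x0+w,::-1],None,fx=k,fy=k,interpolation=cv2.INTER_CUBIC)
    for y in(60,-60):
        for hh,r,col in((93,23.5,(0,0,255)),(0,26.5,(0,255,0))):
            P=np.array([np.array([0,y,70])+hh*ax+r*(np.cos(b)*px+np.sin(b)*py) for b in a])
            z=((proj(q,rackw(P,582.5,-8.9,-.211))-[x0,y0])*k).astype(int);cv2.polylines(A,[z],True,col,1)
    return A
B0=proj(s,[575,-9,110])[0].astype(int)
A=view(c,140,0,240,290,2);B=view(s,B0[0]-40,B0[1]-72,80,145,4)
print(A.shape,B.shape);cv2.imwrite('pics/fin.png',np.hstack([A,B]))
E
```

```text
tcp_pos: [563.9, -105.4, 248.2]
ft_force: [0.5, -0.4, -0.0]
gripper_force: 0.0
time_s: 41.65
tcp_pos: [562.8, -104.6, 244.4]
(580, 480, 3) (580, 320, 3)
```

View pics/fin.png

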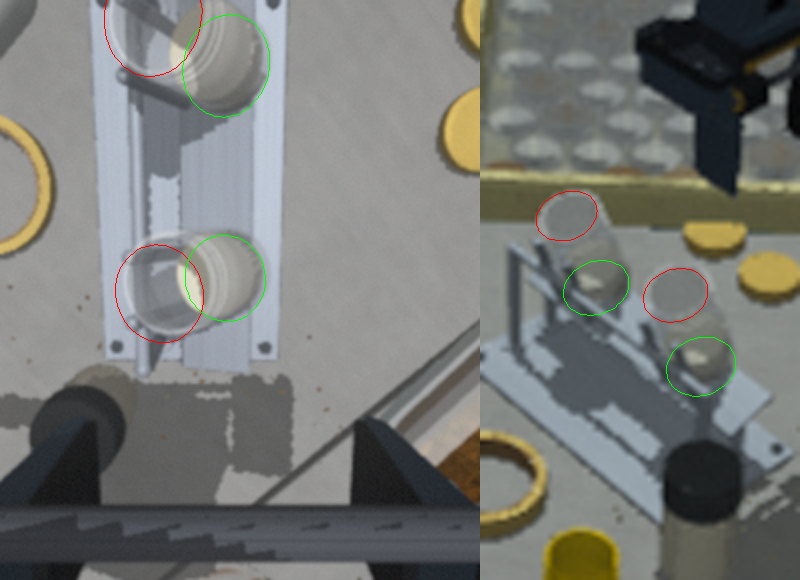

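The last picture shows both jars leaning on their bars with their bases flush on the foot plate. The right jar's mouth is at (170,285), centred between its bar tips at (128,243) and (130,326), and the left jar sits the same way. The gripper is clear of everything, so I hand in.

```bash
python3 -c "
from workcell import env
print(env.finish_job())"
```

```text
the job is handed in; nothing more can be done
None
```

Both jars are in the slant rack, one in each place, leaning on their bars with bases flush on the foot plate in the last picture; I handed the job in at about 42 s, no verdict came back, and the first jar's grip briefly reached 27.9 N (over your 25 N) before I eased it to about 18 N.

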